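# Set up the screwdriving bench for a bracket pair

## Robot

A 6-joint arm with a two-finger parallel gripper is mounted at the origin on a cart in front of the work surface, level with it; the furniture and walls round the work are solid. World frame = base frame: x ahead of the robot, y to its left, z up, the work surface at z = 0. Lengths are in m, angles in rad, forces in N, time in s.
With the tool pointing down it reaches from about 0.375 to 0.9 m from the base axis. Payload 3.1 kg.
Tool frame: the origin (TCP) lies midway between the tips of the shut fingers; the grasp point (between the pads) lies 19 mm behind it (manip.hold_point_z is the distance from the TCP to the grasp point, in m); x points along the fingers, y is the direction in which the jaws open and shut, and the axes are right-handed (so a half turn about x gives the same grasp; the last joint's range is limited). The gripper opens to 85 mm and grips with 20 to 120 N. Pads are 22 mm wide; open, the fingers measure 114 mm over their backs; the gripper's body (76 mm by 85 mm) begins 54 mm behind the grasp point. The pads swing forward as they close: fully open they stand 13 mm farther back than shut.
Start: joints at [1.002, 0.527, 1.433, -0, 1.181, -0.178], TCP at [0.238, 0.578, 0.231] pointing down, gripper open.
Joint ranges: [-3.08, 3.08], [-0.75, 2.2], [0.22, 2.44], [-1.43, 4.57], [0, 2.65], [-2.85, 2.85]. Speed limits (rad/s): [2.79, 2.79, 3.14, 3.14, 3.14, 3.14].

## Interface

Orientations are given as a unit quaternion [x, y, z, w].
In Python, from station import manip, snapshot gives the robot as it stands.
- The arm moves only by the shell command python3 -m crank 'ROWS' [FORCE]. ROWS is JSON, a list of rows, each a list of 5 numbers: the finger opening in m, from 0 to 0.0854, then the shift along the tool's x, y, z in m, then the turn about the tool's x in rad. In form: [[grip, tx, ty, tz, yaw], ...]. A call has 1 to 5 rows; each row shifts and turns the commanded pose from where the row before left it, along the tool's axes as they then stand; what a row does not reach is not made up. A row lasts 1/10 s, in which the tool goes at most 50 mm and 8.59 degrees, less where a joint would pass 70% of its speed; a pose out of reach is approached as far as the arm can. A call is refused whole if a number of a shift passes 0.05 or a number of a turn 0.15, either way. A call with a gripper value outside its range is refused whole. The fingers move at their own pace and stop on an object; FORCE is the grip in N (left out, the last holds). Time passes only in rows, so rows that do not move let the fingers close. It gives the time, the measured TCP pose, the force and the opening at its end, in the units of the state.
- manip.sense(): the state, without advancing time (a new reading comes with each control period).
- snapshot(name): name is "side" or "top"; returns a dict with "image" (480x640x3 uint8, blue, green, red), "range_z" (480x640 float32, m along the optical axis (not along the pixel's ray), 0 where there is no reading), "vertical_fov" (degrees; the focal length in pixels is half the picture's height over the tangent of half this angle, whatever the lens; pixels are square), "cx", "cy" (the principal point, pixels), "extrinsics" (4x4, takes a point from world to camera coordinates). Camera axes: x right, y up, looking along -z (the intrinsics and any distortion apply to the point x, -y, -z); pixel columns grow to the right and rows downward; lengths in m; the calibration is good to about 2 mm. A picture is of the moment at which its call begins.
- manip.sign_off(): hands the job in, once; it reports no verdict.
The state is a dict: "t": time; "q": joint angles; "qd": joint speeds; "tau": joint torques, N m; "tcp_pos": TCP position; "tool_rot": TCP orientation; "force": force on the tool from outside, world axes, zero at the start; "ft_torque": the same for the moment, N m; "finger_gap": opening from 0.0 (shut) to 1.0 (fully open).
Only numpy, scipy, OpenCV 4.12 (cv2) and the standard library are available. Lean on these libraries where they do the work, as an engineer would, in place of code of your own. Each camera call takes 0.05 s, during which the arm holds its last target.

## Task

Set up the bench for the next bracket job: turn the numbered clutch sleeve to 5, let it rest in its click, and then push the lock slide fully home towards the sleeve so that the setting cannot shift. Lay the left-hand bracket flat in the left tray and the right-hand bracket flat in the right tray (before or after the setting, as you like). Leave the other things on the bench where they are.

Things in the scene. Friction and masses are not known exactly. Their poses are not given: they have to be found in the camera images.
- clutch_unit: Grey round housing fixed to the bench, foot 136 mm across, with the sleeve on top and the lock slide at its side. Origin on the bench under the sleeve's axis, z up; its -x side faces the robot (yaw within 15 degrees) and has the index post; on its -y side (right, seen from the robot) is the lock slide's guide, 42 mm wide, 36 mm high, reaching 117 mm from the axis.
- sleeve_axis (a point): Point on the sleeve's upright axis, half-way up the part to grip, 64 mm above the bench; axes as clutch_unit. The sleeve is a dark ribbed round collar 50 mm in diameter, 43 to 86 mm above the bench, standing on a bright scale disc 116 mm in diameter with its top 43 mm above the bench. Disc and collar turn together; the disc bears the numbers 1 to 8, 20 degrees apart.
- clutch_sleeve (a joint): Turn of the sleeve in rad: 0 at number 1, 0.349 more for each number (5 is 1.396). Grows anticlockwise seen from above. Spring detent at every number (about 0.2 N m to pass to the next); let go within about 6 degrees of a number, it centres itself there. Starts at 1, 2 or 3. Held fast when the lock slide is home.
- lock_tab (a point): Centre of the upright dark tab of the lock slide, 47 mm above the bench; axes as clutch_unit. The tab is 14 mm wide (unit's x), 18 mm along y, and stands up to 59 mm above the bench, 23 mm above its guide. It slides along the unit's y only: pushing it towards the sleeve (+y) locks. It starts 95 to 98 mm from the sleeve's axis and is 84 mm from it when home.
- lock_slide (a joint): Travel of the lock slide in m: 0 open, 0.014 fully home (a stop); starts between 0 and 0.003. Friction about 2.5 N, stays where left; it goes home only when the sleeve rests on a number.
- tray_left: Grey open tray fixed to the bench left of the clutch unit seen from the robot (+y), 130 mm (its x) by 90 mm (its y), 26 mm high, walls 3 mm; its flat floor (a black liner) is 8 mm above the bench. Origin at the centre of its underside.
- tray_right: The same tray, on the right (-y) side.
- bracket_left_grip (a point): Left-hand bracket, bare aluminium, 0.1 to 0.2 kg: L-shaped plate 6 mm thick, 90 (x) x 52 mm (y), with an upright wall. Its arm leaves the +x end of the long leg to +y: from above with the arm at the far end, it points left. Point: centre of the wall (60 mm along x, 8 thick, 6 to 38 mm above the underside), 18 mm to -y of the outline's middle, near the centre of mass. Axes as the bracket, z up.
- bracket_right_grip (a point): Right-hand bracket, the mirror image: its arm leaves the +x end of the long leg to -y (from above with the arm at the far end, it points right). The point is the centre of its upright wall, 22 mm above the underside, 18 mm to +y of the middle of its 90 x 52 mm outline. Both brackets start flat on the bench in front of the clutch unit, in either order.
- screwdriver_yellow: Bystander: screwdriver with yellow handle, 177 mm, lying between the left tray and the clutch unit. To be left alone.
- hex_key: Bystander: hex key 83 mm long, lying at the front, right. To be left alone.
- tape_roll: Bystander: roll of masking tape, 91 mm across, 24 mm high, lying behind the clutch unit. To be left alone.
- index_mark (a point): Black index line on top of the fixed index post at the unit's front, 46 mm above the bench, 66 mm from the sleeve's axis. The post is 16 mm wide and its outer face is 73 mm from the axis. The number on the scale disc next to this line is the setting.

How it is judged:
By the outcome, as a careful person would: the job done as asked, in the order asked, and still so for the second after the job is handed in, with the robot touching nothing.
It also fails if it takes over 64 s, if anything falls off the work surface, if the arm or the gripper's body presses on something with over 40 N, if the wrist force passes 120 N, or if a joint passes its speed limit or range.

## Working session

There is one attempt and no reset: what is moved stays moved. The work goes in short steps, Python scripts to look and compute and a shell command to move; the robot and the scene stay as the last step left them, time stands still between calls to the robot, and variables do not carry over. Pictures are saved under pics/ and viewed, and the job is handed in when it is done.

```bash
ls; mkdir -p pics; python3 - <<'E'
from station import manip, snapshot
import cv2,pickle
print(manip.sense(), manip.hold_point_z)
for n in("side","top"):
    s=snapshot(n); cv2.imwrite(f"pics/{n}0.png",s["image"]); pickle.dump(s,open(f"{n}0.pkl","wb"))
    print(n,s["vertical_fov"],s["cx"],s["cy"],s["extrinsics"],[k for k in s])
E
```

```text
pics
{'t': 0.0, 'q': array([ 1.00147858e+00,  5.28462020e-01,  1.43389902e+00, -4.80948983e-06,
        1.18138668e+00, -1.78513369e-01]), 'qd': array([-1.74808340e-03,  4.57443079e-04,  5.38623743e-04,  2.09674375e-04,
       -7.87637068e-05, -1.14163590e-03]), 'tau': array([ 1.06703745e-03, -4.42340541e+01, -1.78027475e+01, -2.31284375e-04,
        8.38903827e-03, -3.19478886e-06]), 'tcp_pos': array([0.23767517, 0.57727622, 0.2303372 ]), 'tool_rot': array([ 0.13658205,  0.69392686, -0.13800176,  0.69337318]), 'force': array([-0.02036559, -0.14922872, -0.1990099 ]), 'ft_torque': array([ 0.02129375, -0.06849953,  0.00444239]), 'finger_gap': 1.0000794207414492} 0.0187
side 50.6358448667542 330.4027270315698 242.12868461359338 [[ 0.98966681 -0.14301428  0.01032132 -0.59870073]
 [ 0.12348459  0.88667862  0.44559239 -0.16590848]
 [-0.07287777 -0.43971347  0.89517646 -0.90565942]
 [ 0.          0.          0.          1.        ]] ['image', 'range_z', 'vertical_fov', 'cx', 'cy', 'extrinsics']
top 53.8706297503934 317.42553350146443 246.0719446623592 [[ 0.00710114 -0.99993236  0.0092112   0.05894108]
 [ 0.99646852  0.00784664  0.08359979 -0.61611658]
 [-0.08366641  0.00858502  0.99645684 -1.02156109]
 [ 0.          0.          0.          1.        ]] ['image', 'range_z', 'vertical_fov', 'cx', 'cy', 'extrinsics']
```

View pics/top0.png

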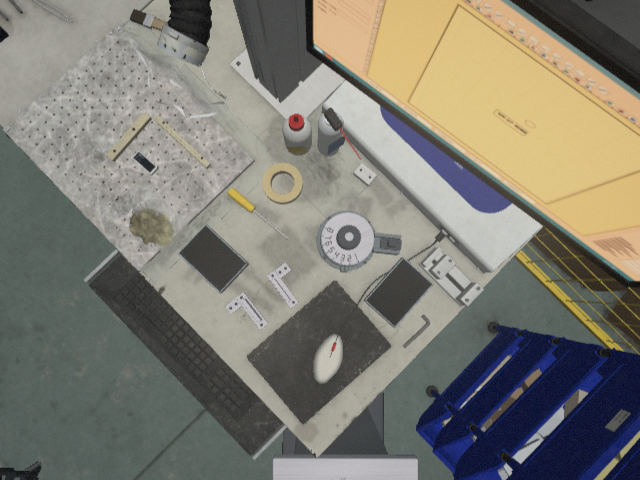

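View pics/side0.png

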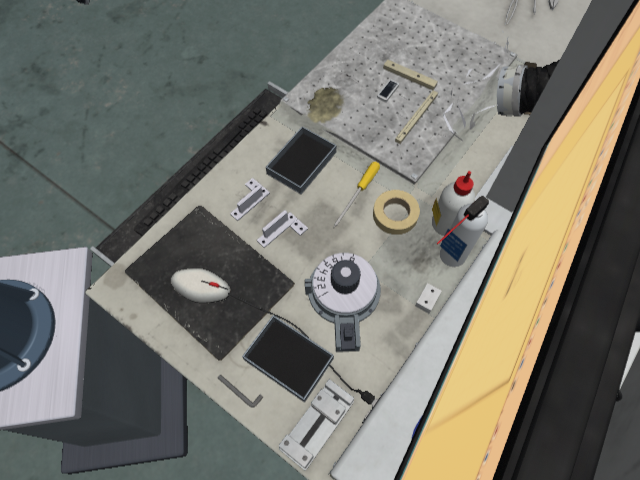

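```bash
cat > h.py <<'E'
import numpy as np,cv2,pickle
def load(n): return pickle.load(open(n+".pkl","rb"))
def K(s):
    f=240/np.tan(np.radians(s["vertical_fov"]/2)); return f,s["cx"],s["cy"]
def ray(s,u,v):
    f,cx,cy=K(s); E=s["extrinsics"]; R,t=E[:3,:3],E[:3,3]
    d=R.T@np.array([(u-cx)/f,-(v-cy)/f,-1]); return -R.T@t,d   # d scaled so depth=lambda
def at_z(s,u,v,z):
    o,d=ray(s,u,v); return o+d*(z-o[2])/d[2]
def at_d(s,u,v):
    o,d=ray(s,u,v); return o+d*s["range_z"][int(round(v)),int(round(u))]
def proj(s,p):
    f,cx,cy=K(s); E=s["extrinsics"]; c=E[:3,:3]@np.asarray(p)+E[:3,3]; return cx+f*c[0]/-c[2], cy-f*c[1]/-c[2]
def tri(s1,a,s2,b):
    o1,d1=ray(s1,*a);o2,d2=ray(s2,*b)
    M=np.c_[d1,-d2]; l=np.linalg.lstsq(M,o2-o1,rcond=None)[0]
    p,q=o1+d1*l[0],o2+d2*l[1]; return (p+q)/2,np.linalg.norm(p-q)
def crop(s,x0,y0,w,h,k,name):
    im=cv2.resize(s["image"][y0:y0+h,x0:x0+w],None,fx=k,fy=k,interpolation=cv2.INTER_CUBIC)
    for i in range(0,w,10): cv2.putText(im,str(x0+i),(i*k,8),0,.3,(0,0,255),1); cv2.line(im,(i*k,10),(i*k,14),(0,0,255),1)
    for i in range(0,h,10): cv2.putText(im,str(y0+i),(0,i*k+4),0,.3,(0,0,255),1)
    cv2.imwrite(f"pics/{name}.png",im)
E
python3 - <<'E'
from h import *
t=load("top0");s=load("side0")
crop(t,220,255,90,75,8,"t_br"); crop(s,220,170,90,80,8,"s_br")
crop(t,310,195,100,80,8,"t_cl"); crop(s,295,240,90,120,5,"s_cl")
crop(t,170,215,90,80,8,"t_tl");crop(t,355,250,90,80,8,"t_tr")
for n,(a,b) in dict(bench_t=(260,260),tl=(215,258),tr=(398,292),sl=(348,236)).items(): print(n,at_d(t,a,b))
for n,(a,b) in dict(tl=(302,158),tr=(290,358),sl=(345,270)).items(): print(n,at_d(s,a,b))
E
```

```text
bench_t [ 0.58520748  0.19317697 -0.0010654 ]
tl [0.58861312 0.29373157 0.00513371]
tr [ 0.51534413 -0.11778133  0.00790133]
sl [6.32252616e-01 2.13550285e-04 8.58968932e-02]
tl [0.58792971 0.30477325 0.00435744]
tr [ 0.51673105 -0.11638178  0.00632927]
sl [0.62955489 0.00098979 0.08826643]
```

View pics/t_br.png

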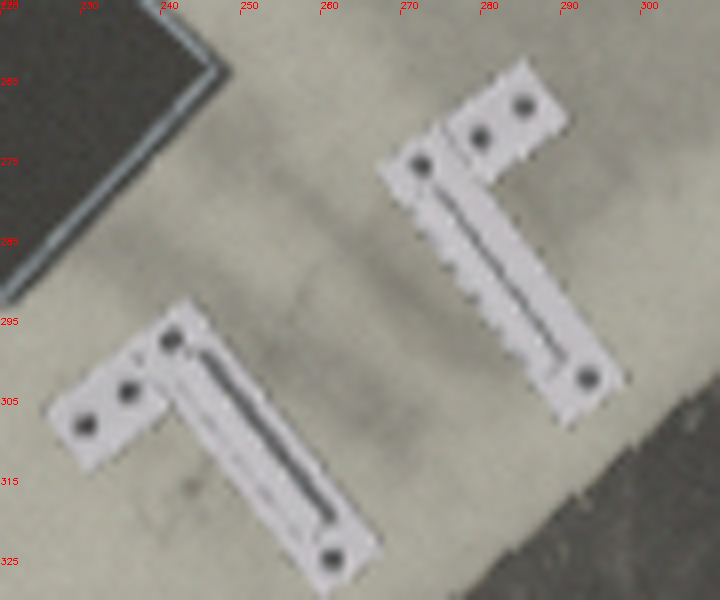

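View pics/s_br.png

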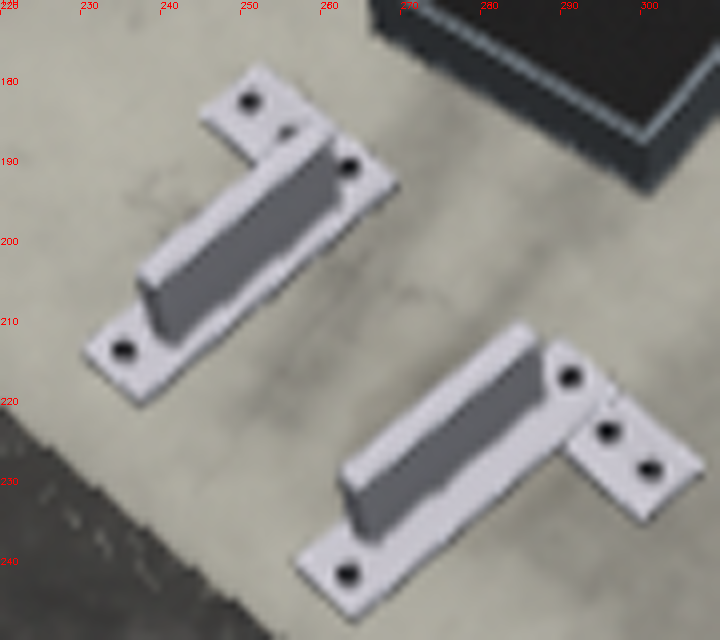

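View pics/t_cl.png

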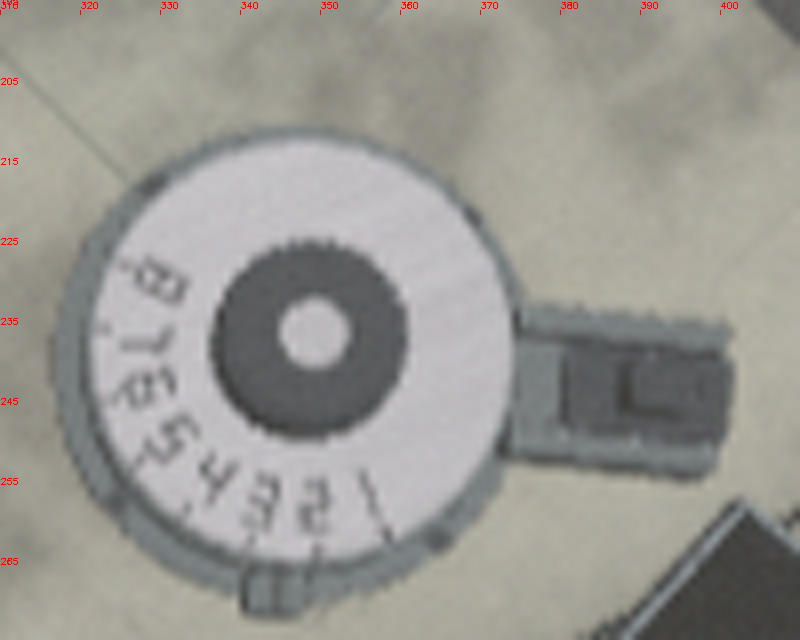

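View pics/s_cl.png

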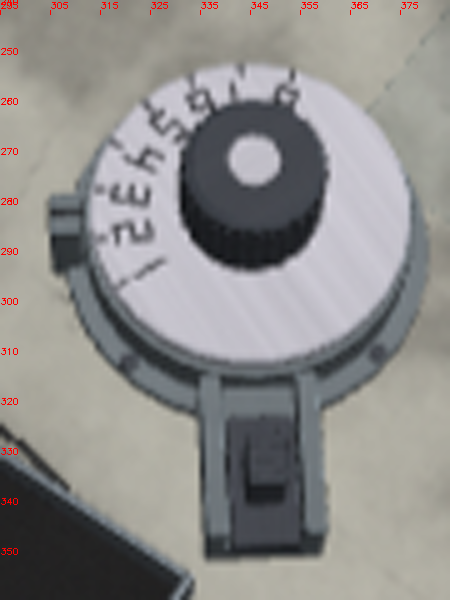

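View pics/t_tl.png

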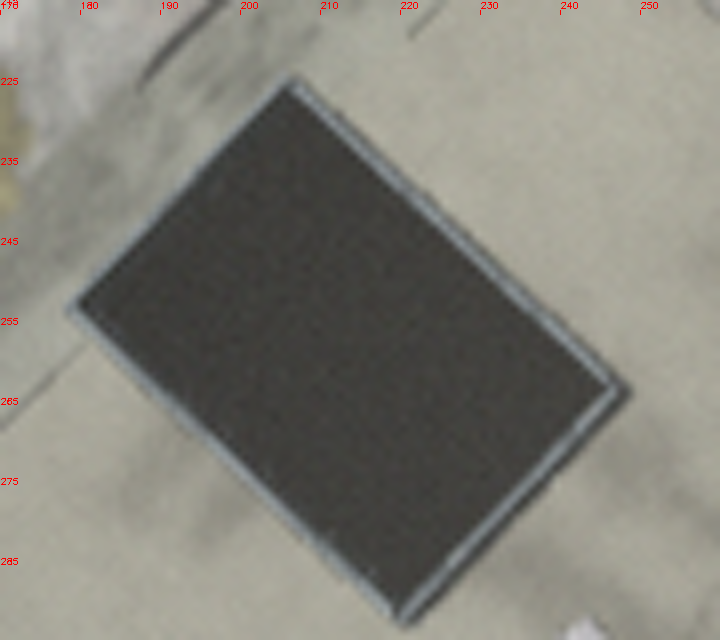

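View pics/t_tr.png

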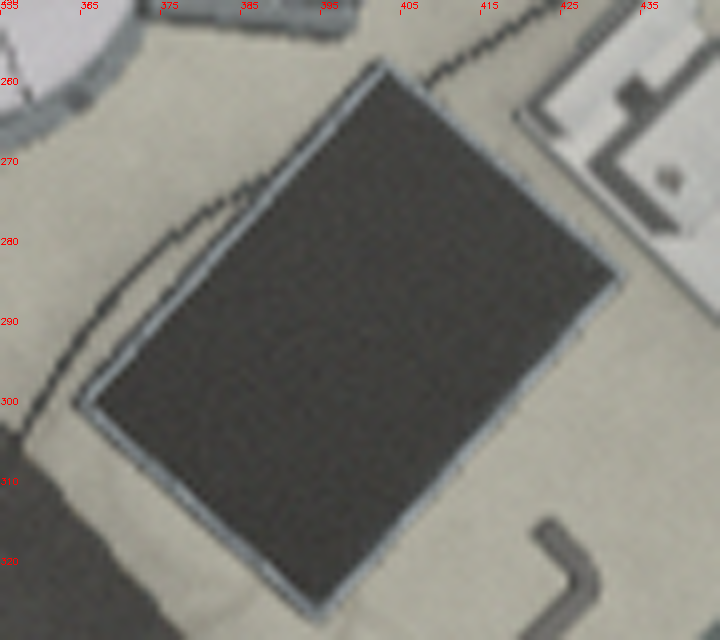

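```bash
cat > m.py <<'E'
from h import *
from scipy.optimize import least_squares
t=load("top0");s=load("side0")
def px(o,P,k=8): return [(o[0]+(X+.5)/k-.5,o[1]+(Y+.5)/k-.5) for X,Y in P]
ot,os_=(220,255),(220,170)
def fit(sg,T,S,x0):
    # order: outer(+45,26sg) armtip(45,-26sg) legend(-45,26sg) leginner(-45,26sg-w sg) armtip2(45-a,-26sg)
    obs=[(t,p) for p in px(ot,T)]+[(s,p) for p in px(os_,S)]
    def model(p):
        x,y,a,z,w,b=p; L=np.array([[45,26*sg],[45,-26*sg],[-45,26*sg],[-45,sg*(26-w)],[45-b,-26*sg]])/1000
        c,q=np.cos(a),np.sin(a); return [(x+c*l[0]-q*l[1],y+q*l[0]+c*l[1],z) for l in L]
    def r(p):
        M=model(p)*2; return np.ravel([np.subtract(proj(c,m),o) for (c,o),m in zip(obs,M)])
    f=least_squares(r,x0); p=f.x; c,q=np.cos(p[2]),np.sin(p[2])
    g=[p[0]-q*sg*.018,p[1]+c*sg*.018]
    print("bracket",["left","","right"][sg+1],"pose",p[:4].round(4),np.degrees(p[2]).round(1),"w,b",p[4:].round(1),"rms px",np.sqrt(np.mean(f.fun**2)).round(2),"grip",np.round(g,4)); print(f.fun.reshape(-1,2).round(1).tolist())
fit(1,[(378,168),(525,60),(570,428),(628,380),(570,118)],[(560,338),(703,467),(295,562),(355,620),(648,522)],[.52,.15,.8,.006,20,20])
fit(-1,[(185,297),(45,412),(382,545),(325,598),(90,472)],[(400,183),(258,65),(140,407),(82,350),(200,112)],[.48,.22,.8,.006,20,20])
for n,o,P in(("TL",(170,215),[(292,80),(620,385),(400,612),(70,308)]),("TR",(355,250),[(383,65),(622,278),(318,612),(80,400)])):
    Q=np.array([at_z(t,*p,.026) for p in px(o,P)]); print(n,Q.mean(0).round(4),[np.linalg.norm(Q[i]-Q[(i+1)%4]).round(4) for i in range(4)],[np.degrees(np.arctan2(*(Q[(i+1)%4]-Q[i])[1::-1])).round(1) for i in range(4)])
# clutch
print("captop tri",tri(t,px((310,195),[(314,332)])[0],s,px((295,240),[(254,160)],5)[0]))
cy,cx=0,0
ax=tri(t,px((310,195),[(309,340)])[0],s,px((295,240),[(253,161)],5)[0]); print("collar",ax)
E
python3 m.py
```

```text
bracket right pose [0.5287 0.129  0.6499 0.0053] 37.2 w,b [21.6 20.9] rms px 0.34 grip [0.5178 0.1433]
[[-0.2, 0.5], [0.1, 0.2], [-0.3, 0.4], [0.2, 0.5], [0.0, 0.4], [0.6, -0.1], [0.8, -0.1], [0.2, 0.3], [0.1, 0.1], [0.1, -0.3]]
bracket left pose [0.4617 0.2211 0.6845 0.0042] 39.2 w,b [22.2 21.2] rms px 0.46 grip [0.4731 0.2071]
[[0.3, 0.3], [-0.5, 0.5], [0.6, 0.9], [-0.1, 0.6], [-0.3, 0.5], [0.5, -0.4], [0.7, -0.1], [0.6, -0.2], [0.3, 0.3], [0.5, 0.3]]
TL [0.5879 0.2944 0.026 ] [np.float64(0.1249), np.float64(0.0861), np.float64(0.1245), np.float64(0.0872)] [np.float64(-132.2), np.float64(136.7), np.float64(48.3), np.float64(-42.9)]
TR [ 0.516  -0.1155  0.026 ] [np.float64(0.0877), np.float64(0.1247), np.float64(0.0866), np.float64(0.1252)] [np.float64(-131.7), np.float64(137.3), np.float64(48.7), np.float64(-42.2)]
captop tri (array([ 0.6309753 , -0.00141468,  0.08684704]), np.float64(0.002106080625143267))
collar (array([ 6.30070056e-01, -3.62955115e-04,  8.34486160e-02]), np.float64(0.00040558068637887914))
```

```bash
cat > c.py <<'E'
from h import *
t=load("top0");s=load("side0")
def px(o,P,k=8): return [(o[0]+(X+.5)/k-.5,o[1]+(Y+.5)/k-.5) for X,Y in P]
P=px((310,195),[(302,137),(90,350),(302,562),(515,350),(150,202),(150,505),(455,500)])
Q=np.array([at_z(t,*p,.043)[:2] for p in P]); 
from scipy.optimize import least_squares
f=least_squares(lambda p:np.hypot(*(Q-p[:2]).T)-p[2],[.63,0,.058]); print("disc top",f.x.round(4))
P=px((295,240),[(245,65),(90,210),(408,210),(250,360),(140,115),(125,310),(370,315)],5)
Q=np.array([at_z(s,*p,.043)[:2] for p in P]); g=least_squares(lambda p:np.hypot(*(Q-p[:2]).T)-p[2],[.63,0,.058]); print("disc side",g.x.round(4))
A=(f.x[:2]+g.x[:2])/2
def ang(p): d=p[:2]-A; return np.degrees(np.arctan2(d[1],d[0]))%360, np.hypot(*d)
TT=dict(zip("12345678",[(392,540),(318,550),(253,540),(187,508),(142,460),(113,402),(102,328),(126,262)]))
for k,p in TT.items(): print("tick",k,np.round(ang(at_z(t,*px((310,195),[p])[0],.043)),3))
SS={'1':(122,283),'2':(103,238),'3':(101,190),'4':(115,142),'5':(146,104),'6':(190,77),'7':(240,68)}
for k,p in SS.items(): print("side tick",k,np.round(ang(at_z(s,*px((295,240),[p],5)[0],.043)),3))
print("index top",[np.round(ang(at_z(t,*px((310,195),[p])[0],.046)),3) for p in ((272,565),(272,598),(245,590),(300,590))])
print("index side",np.round(ang(at_z(s,*px((295,240),[(68,213)],5)[0],.046)),3))
# guide corners (z .036) and tab (z .059)
print("guide end top",[at_z(t,*p,.036).round(4) for p in px((310,195),[(730,322),(715,478)])])
print("tab top rect t",[at_z(t,*p,.059).round(4) for p in px((310,195),[(628,360),(735,360),(715,440),(622,412)])])
print("tab top s",[at_z(s,*p,.059).round(4) for p in px((295,240),[(248,432),(285,432),(283,487),(247,487)],5)])
E
python3 c.py; python3 - <<'E'
from h import *
t=load("top0");s=load("side0")
crop(t,365,220,45,50,12,"t_tab"); crop(s,330,315,45,45,13,"s_tab");crop(t,325,245,45,30,16,"t_idx");crop(s,300,260,40,50,12,"s_idx")
crop(s,255,120,90,80,8,"s_tl");crop(s,240,310,100,90,8,"s_tr")
E
```

```text
disc top [ 0.6317 -0.0014  0.0583]
disc side [ 0.6299 -0.0029  0.057 ]
tick 1 [2.05208e+02 5.60000e-02]
tick 2 [1.84032e+02 5.40000e-02]
tick 3 [1.64778e+02 5.30000e-02]
tick 4 [1.4313e+02 5.3000e-02]
tick 5 [1.23741e+02 5.30000e-02]
tick 6 [1.04745e+02 5.40000e-02]
tick 7 [8.3278e+01 5.6000e-02]
tick 8 [6.317e+01 5.500e-02]
side tick 1 [2.03071e+02 5.40000e-02]
side tick 2 [1.83651e+02 5.50000e-02]
side tick 3 [1.64173e+02 5.50000e-02]
side tick 4 [1.43986e+02 5.60000e-02]
side tick 5 [1.24654e+02 5.60000e-02]
side tick 6 [1.04804e+02 5.70000e-02]
side tick 7 [8.5633e+01 5.6000e-02]
index top [array([1.71263e+02, 5.90000e-02]), array([1.72434e+02, 6.70000e-02]), array([1.65958e+02, 6.70000e-02]), array([1.78842e+02, 6.50000e-02])]
index side [1.74293e+02 6.60000e-02]
guide end top [array([ 0.6411, -0.1198,  0.036 ]), array([ 0.598 , -0.1154,  0.036 ])]
tab top rect t [array([ 0.6281, -0.088 ,  0.059 ]), array([ 0.6283, -0.1168,  0.059 ]), array([ 0.6067, -0.1113,  0.059 ]), array([ 0.6141, -0.0863,  0.059 ])]
tab top s [array([ 0.6152, -0.0883,  0.059 ]), array([ 0.6276, -0.0901,  0.059 ]), array([ 0.6238, -0.1088,  0.059 ]), array([ 0.6119, -0.1071,  0.059 ])]
```

View pics/t_tab.png

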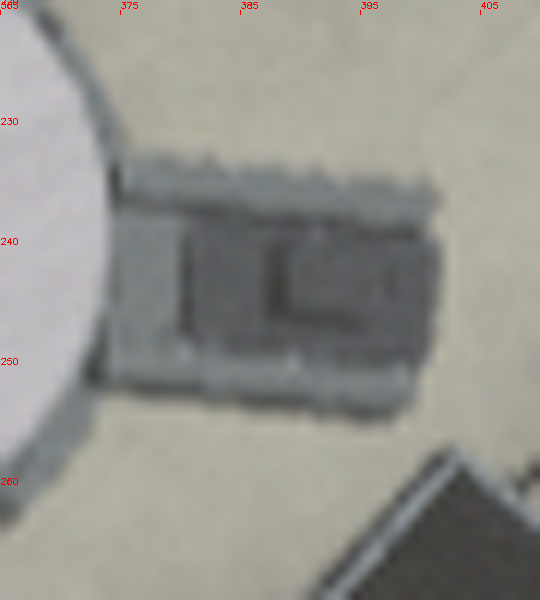

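View pics/s_tab.png

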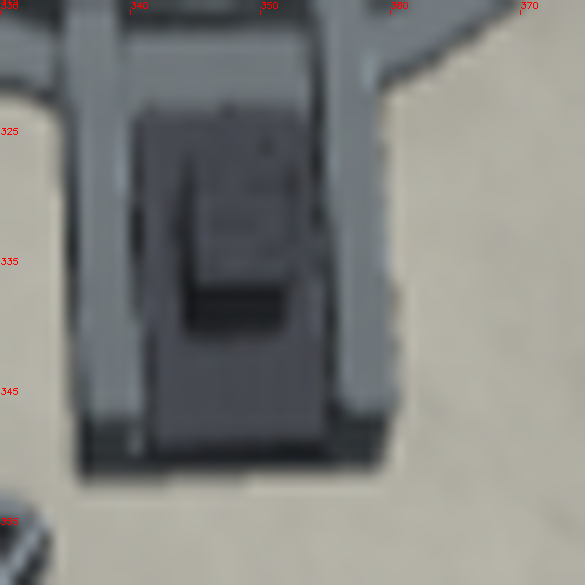

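View pics/s_idx.png

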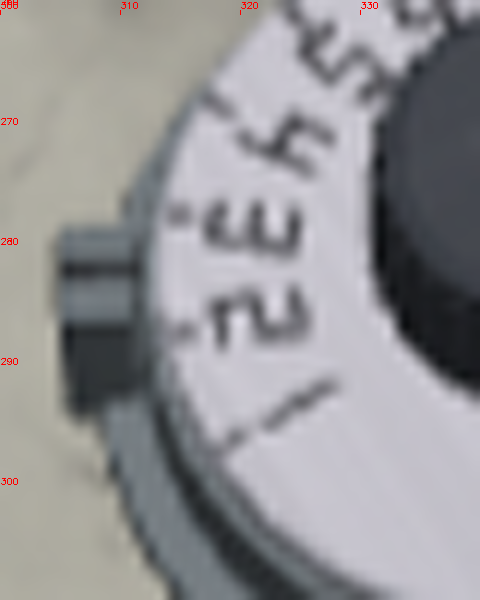

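View pics/t_idx.png

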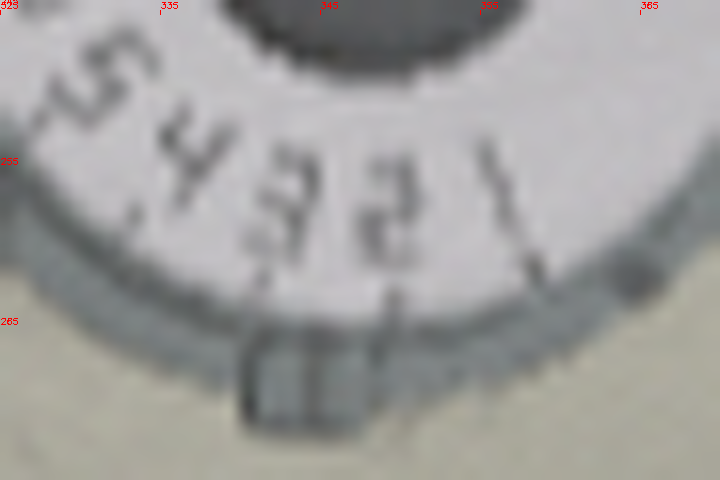

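View pics/s_tl.png

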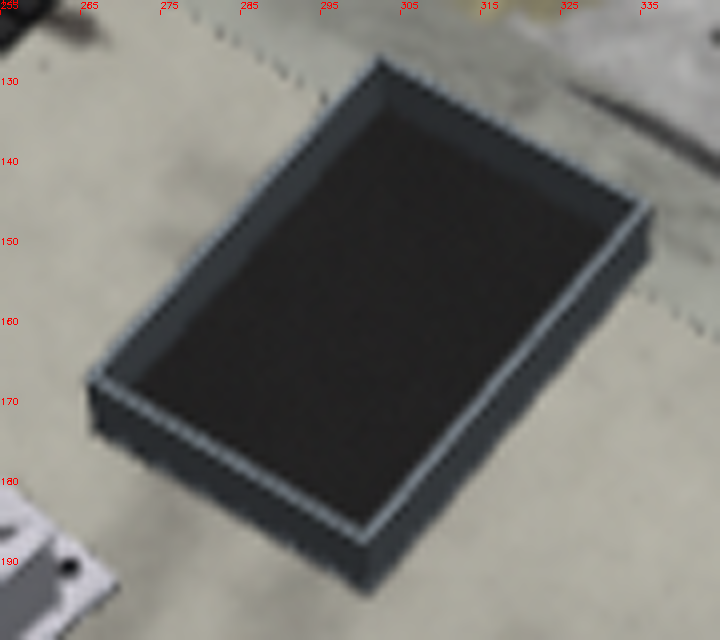

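View pics/s_tr.png

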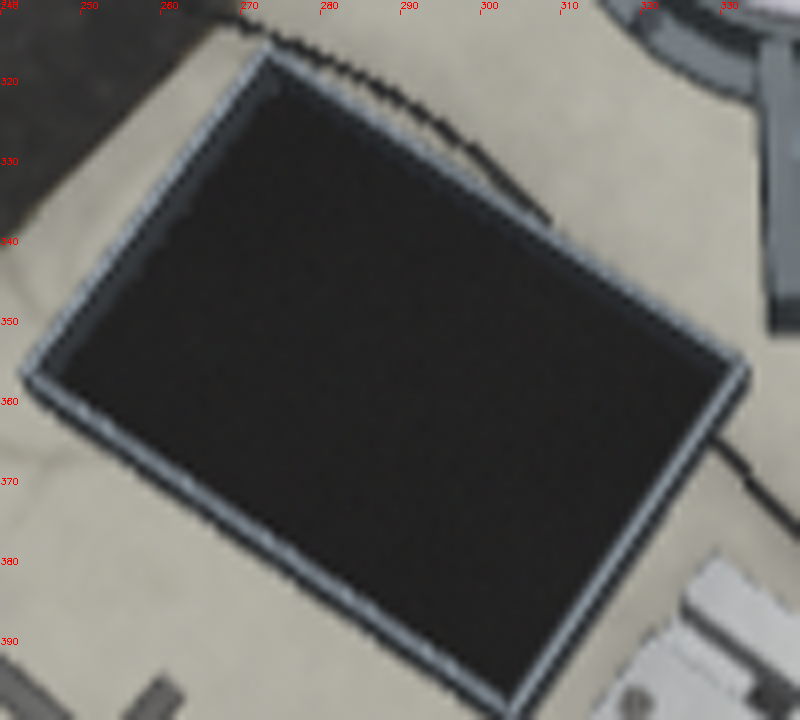

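```bash
cat > p.py <<'E'
import sys,numpy as np
from station import manip
from scipy.spatial.transform import Rotation as R
def go(x,y,z,jaw):
    s=manip.sense(); M=R.from_quat(s["tool_rot"]).as_matrix(); p=s["tcp_pos"]
    ya=np.degrees(np.arctan2(M[1,1],M[0,1]))
    d=(ya-jaw)            # tool x down: positive turn about x lowers world yaw
    d=(d+90)%180-90
    M2=M@R.from_rotvec([np.radians(d),0,0]).as_matrix()
    dp=np.array([x,y,z])-p
    print("t",round(s["t"],2),"tcp",p.round(4),"down",(-M[2,0]).round(4),"jaw",ya.round(1),"q1,q6",s["q"][[0,5]].round(2),"F",s["force"].round(1),"gap",round(s["finger_gap"]*85.4,1))
    print("yaw",np.radians(d).round(3),"(other",np.radians(d-180*np.sign(d)).round(3),") then tool shift mm",(M2.T@dp*1000).round(1), "or before-yaw",(M.T@dp*1000).round(1))
go(*map(float,sys.argv[1:5]))
E
python3 p.py .4731 .2071 .1 -50.8
python3 - <<'E'
exec(open("m.py").read().split("fit(1")[0])
for n,o,P in(("TL",(255,120),[(380,58),(655,208),(362,538),(90,372)]),("TR",(240,310),[(268,45),(750,368),(512,715),(22,370)])):
    Q=np.array([at_z(s,*p,.026) for p in px(o,P)]); print(n,Q.mean(0).round(4),[np.linalg.norm(Q[i]-Q[(i+1)%4]).round(4) for i in range(4)],[np.degrees(np.arctan2(*(Q[(i+1)%4]-Q[i])[1::-1])).round(1) for i in range(4)])
E
```

```text
t 0.1 tcp [0.2377 0.5773 0.2304] down 1.0 jaw 67.6 q1,q6 [ 1.   -0.18] F [0.4 0.5 0.3] gap 85.4
yaw -1.075 (other 2.067 ) then tool shift mm [ 130.8 -435.6  -51.3] or before-yaw [ 130.8 -252.4  358.7]
TL [0.5861 0.2949 0.026 ] [np.float64(0.0884), np.float64(0.127), np.float64(0.0869), np.float64(0.1249)] [np.float64(-41.9), np.float64(-134.0), np.float64(136.7), np.float64(46.6)]
TR [ 0.5141 -0.1167  0.026 ] [np.float64(0.1286), np.float64(0.0873), np.float64(0.128), np.float64(0.0875)] [np.float64(-42.1), np.float64(-132.6), np.float64(138.0), np.float64(47.8)]
```

```bash
python3 -m crank '[[0.05,0.01,-0.023,0.033,-0.15],[0.05,0.01,-0.028,0.029,-0.15],[0.05,0.01,-0.032,0.024,-0.15],[0.05,0.01,-0.035,0.019,-0.15],[0.05,0.01,-0.037,0.014,-0.15]]' 60; python3 p.py .4731 .2071 .1 -50.8
```

```text
t: 0.6
tcp_pos: [0.3444, 0.4081, 0.1809]
tool_rot: [-0.127, 0.696, 0.127, 0.695]
force: [1.0, -0.1, -0.2]
finger_gap: 0.581
t 0.6 tcp [0.3444 0.4081 0.1809] down 1.0 jaw 110.7 q1,q6 [ 0.66 -1.27] F [ 1.  -0.1 -0.2] gap 49.6
yaw -0.322 (other 2.819 ) then tool shift mm [  81.  -237.1  -27.3] or before-yaw [  81.  -233.5   49.2]
```

```bash
python3 -m crank '[[0.05,0.015,-0.046,0.01,-0.11],[0.05,0.015,-0.048,0.0,-0.11],[0.05,0.015,-0.048,0.0,-0.10],[0.05,0.015,-0.048,-0.005,0],[0.05,0.015,-0.043,-0.005,0]]'; python3 p.py .4731 .2071 .1 -50.8
```

```text
t: 1.1
tcp_pos: [0.4667, 0.2085, 0.1062]
tool_rot: [-0.234, 0.667, 0.234, 0.667]
force: [0.5, 0.9, 0.2]
finger_gap: 0.582
t 1.1 tcp [0.4667 0.2085 0.1062] down 1.0 jaw 128.7 q1,q6 [ 0.2  -2.04] F [0.5 0.9 0.2] gap 49.7
yaw -0.009 (other 3.132 ) then tool shift mm [ 6.2 -5.1  4. ] or before-yaw [ 6.2 -5.1  4.1]
```

```bash
python3 -m crank '[[0.05,0.04,-0.005,0.004,-0.009],[0.05,0.035,0,0,0],[0.05,0.02,0,0,0],[0.05,0,0,0,0]]'; python3 p.py .4731 .2071 .012 -50.8; python3 - <<'E'
from station import snapshot
import pickle
from h import *
for n in("side","top"): pickle.dump(snapshot(n),open(n+"1.pkl","wb"))
t,s=load("top1"),load("side1")
crop(s,205,130,110,110,6,"s1_br");crop(t,215,240,100,90,6,"t1_br")
E
```

```text
t: 1.5
tcp_pos: [0.4699, 0.2082, 0.0091]
tool_rot: [-0.237, 0.669, 0.237, 0.664]
force: [-1.4, -0.0, 0.1]
finger_gap: 0.585
t 1.5 tcp [0.4699 0.2082 0.0091] down 1.0 jaw 129.2 q1,q6 [ 0.2  -2.05] F [-1.4 -0.   0.1] gap 49.9
yaw -0.001 (other 3.141 ) then tool shift mm [-2.9 -2.9  1.7] or before-yaw [-2.9 -2.9  1.7]
```

View pics/s1_br.png

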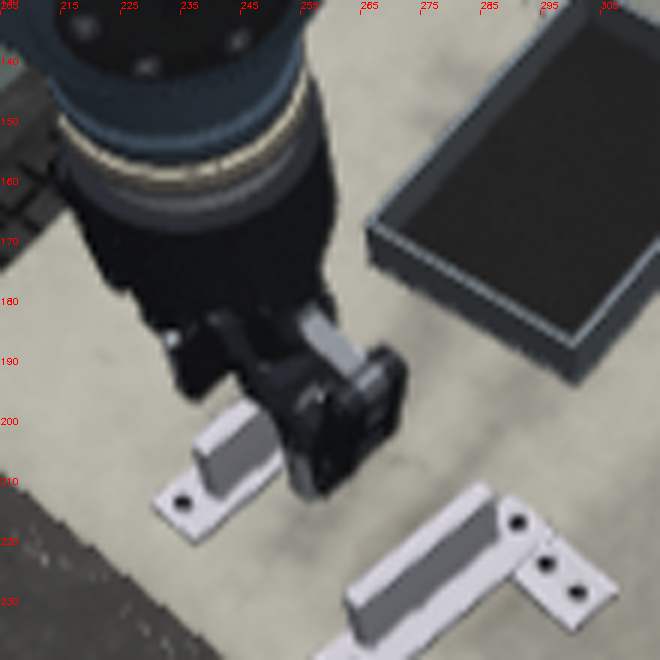

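View pics/t1_br.png

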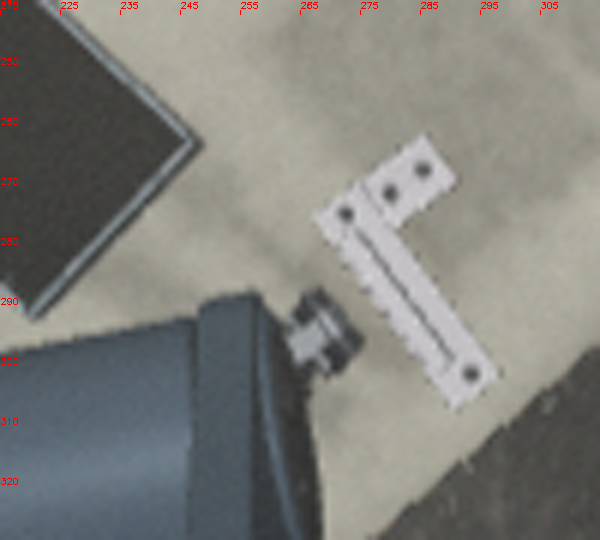

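```bash
python3 -m crank '[[0.05,-0.003,-0.003,0.002,0],[0.0,0,0,0,0],[0.0,0,0,0,0],[0,0,0,0,0],[0,0,0,0,0]]' 60; python3 p.py .4731 .2071 .012 -50.8
```

```text
t: 2.1
tcp_pos: [0.4757, 0.2082, 0.0156]
tool_rot: [-0.237, 0.666, 0.237, 0.666]
force: [-1.6, 1.6, 5.0]
finger_gap: 0.08
t 2.1 tcp [0.4757 0.2082 0.0156] down 1.0 jaw 129.2 q1,q6 [ 0.2  -2.06] F [-1.6  1.6  5. ] gap 6.9
yaw 0.0 (other -3.141 ) then tool shift mm [ 3.6  0.8 -2.7] or before-yaw [ 3.6  0.8 -2.7]
```

```bash
python3 -m crank '[[0,-0.03,0,0,0],[0,-0.04,0,0,0],[0,-0.04,0,0,0],[0,0,0,0,0]]'; python3 p.py .5944 .2878 .12 137.5
```

```text
t: 2.5
tcp_pos: [0.4786, 0.2088, 0.1293]
tool_rot: [-0.238, 0.662, 0.237, 0.67]
force: [0.6, -0.1, -0.9]
finger_gap: 0.081
t 2.5 tcp [0.4786 0.2088 0.1293] down 0.9999 jaw 129.2 q1,q6 [ 0.2  -2.06] F [ 0.6 -0.1 -0.9] gap 6.9
yaw -0.144 (other 2.997 ) then tool shift mm [ 10.6 -31.9 136.4] or before-yaw [ 10.6 -12.  139.6]
```

```bash
python3 -m crank '[[0,0,-0.002,0.03,-0.144],[0,0,-0.009,0.04,0],[0,0,-0.011,0.04,0],[0,0,-0.01,0.026,0],[0,0,0,0,0]]'; python3 p.py .5944 .2878 .12 137.5;  python3 - <<'E'
from station import snapshot
import pickle
from h import *
for n in("side",): pickle.dump(snapshot(n),open(n+"2.pkl","wb"))
s=load("side2")
crop(s,215,60,150,150,5,"s2_br")
E
```

```text
t: 3.0
tcp_pos: [0.5972, 0.2847, 0.1236]
tool_rot: [-0.285, 0.646, 0.285, 0.649]
force: [-0.3, -0.1, -2.2]
finger_gap: 0.075
t 3.0 tcp [0.5972 0.2847 0.1236] down 1.0 jaw 137.5 q1,q6 [ 0.28 -2.12] F [-0.3 -0.1 -2.2] gap 6.4
yaw -0.0 (other 3.142 ) then tool shift mm [3.6 4.1 0.4] or before-yaw [3.6 4.1 0.4]
```

View pics/s2_br.png

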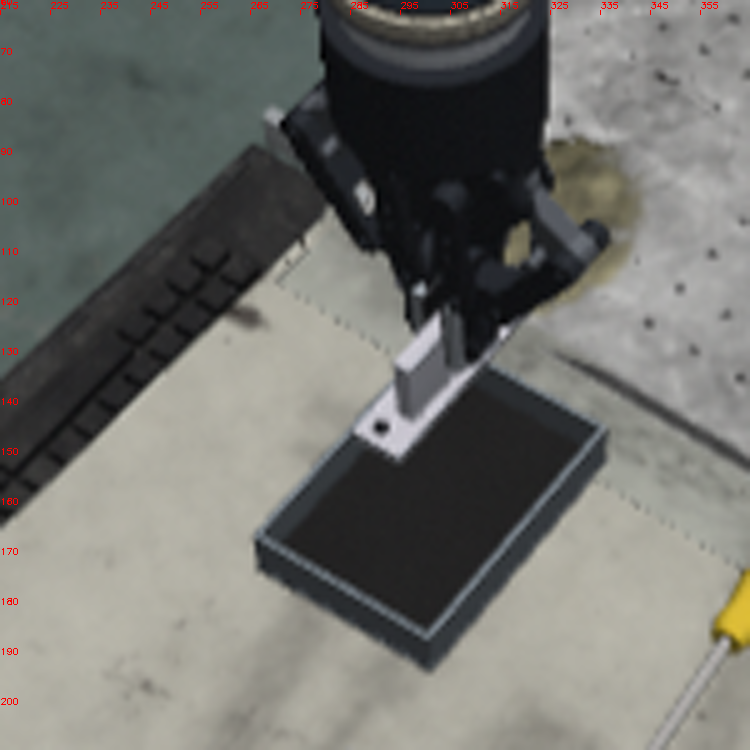

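```bash
python3 -m crank '[[0,0.03,0.004,0,0],[0,0.035,0,0,0],[0,0.02,0,0,0],[0,0.009,0,0,0],[0,0,0,0,0]]'; python3 p.py .5944 .2878 .0236 137.5
```

```text
t: 3.55
tcp_pos: [0.5884, 0.285, 0.0289]
tool_rot: [-0.284, 0.649, 0.285, 0.645]
force: [0.5, -0.4, -1.3]
finger_gap: 0.079
t 3.55 tcp [0.5884 0.285  0.0289] down 1.0 jaw 137.5 q1,q6 [ 0.28 -2.12] F [ 0.5 -0.4 -1.3] gap 6.7
yaw -0.001 (other 3.141 ) then tool shift mm [ 5.2 -2.6  6.1] or before-yaw [ 5.2 -2.6  6.1]
```

```bash
python3 -m crank '[[0,0.003,-0.002,0.006,0],[0,0.002,0,0,0],[0,0,0,0,0]]'; python3 p.py .5944 .2878 .0236 137.5
```

```text
t: 3.85
tcp_pos: [0.5972, 0.2893, 0.0268]
tool_rot: [-0.285, 0.647, 0.284, 0.648]
force: [-1.3, -0.2, -1.8]
finger_gap: 0.078
t 3.85 tcp [0.5972 0.2893 0.0268] down 1.0 jaw 137.5 q1,q6 [ 0.28 -2.12] F [-1.3 -0.2 -1.8] gap 6.7
yaw -0.001 (other 3.141 ) then tool shift mm [ 3.2  1.  -3. ] or before-yaw [ 3.2  1.  -3. ]
```

```bash
python3 -m crank '[[0,0.003,0,-0.002,0],[0,0,0,0,0]]'; python3 p.py .5944 .2878 .0236 137.5;python3 -m crank '[[0,0.001,0,0,0],[0,0,0,0,0]]'; python3 p.py .5944 .2878 .0236 137.5
```

```text
t: 4.05
tcp_pos: [0.5957, 0.2877, 0.0238]
tool_rot: [-0.285, 0.647, 0.284, 0.648]
force: [1.9, 0.1, 1.0]
finger_gap: 0.078
t 4.05 tcp [0.5957 0.2877 0.0238] down 1.0 jaw 137.5 q1,q6 [ 0.28 -2.12] F [1.9 0.1 1. ] gap 6.6
yaw -0.001 (other 3.141 ) then tool shift mm [ 0.2  1.  -0.8] or before-yaw [ 0.2  1.  -0.8]
t: 4.25
tcp_pos: [0.5957, 0.2877, 0.0236]
tool_rot: [-0.285, 0.647, 0.284, 0.648]
force: [-0.3, 0.7, 6.6]
finger_gap: 0.077
t 4.25 tcp [0.5957 0.2877 0.0236] down 1.0 jaw 137.5 q1,q6 [ 0.28 -2.12] F [-0.3  0.7  6.6] gap 6.6
yaw -0.001 (other 3.141 ) then tool shift mm [ 0.   1.  -0.8] or before-yaw [ 0.   1.  -0.8]
```

```bash
python3 -m crank '[[0.022,0,0,0,0],[0.022,0,0,0,0],[0.022,-0.02,0,0,0],[0.022,-0.04,0,0,0],[0.022,-0.045,0,0,0]]'; python3 p.py .5178 .1433 .1 127.2; python3 - <<'E'
from station import snapshot
import pickle
from h import *
pickle.dump(snapshot("side"),open("side3.pkl","wb"))
crop(load("side3"),215,60,150,150,5,"s3")
E
```

```text
t: 4.75
tcp_pos: [0.5933, 0.287, 0.1259]
tool_rot: [-0.284, 0.649, 0.285, 0.646]
force: [0.4, 0.9, 0.0]
finger_gap: 0.26
t 4.75 tcp [0.5933 0.287  0.1259] down 1.0 jaw 137.5 q1,q6 [ 0.28 -2.12] F [0.4 0.9 0. ] gap 22.2
yaw 0.179 (other -2.963 ) then tool shift mm [  26.4  -68.8 -146.9] or before-yaw [  26.4  -41.6 -156.8]
```

View pics/s3.png

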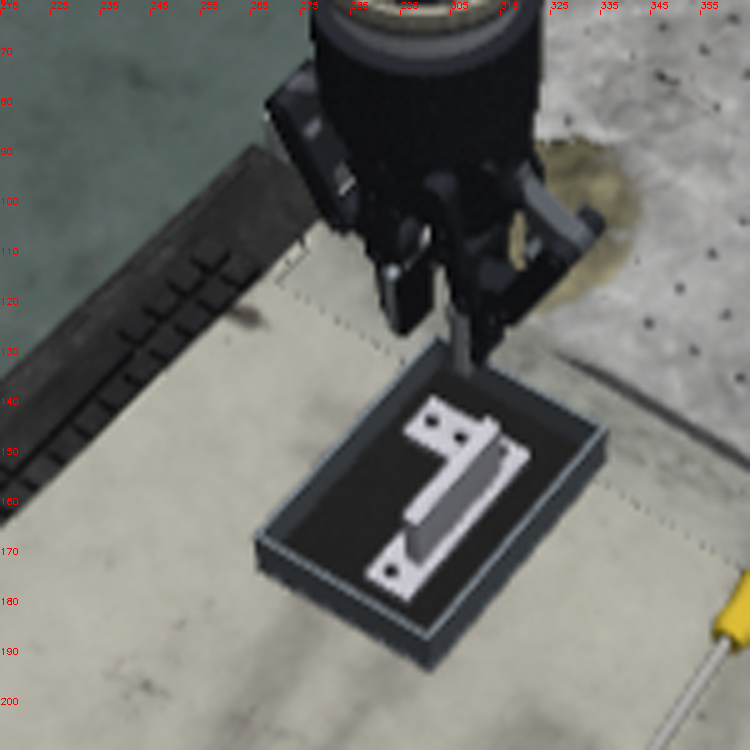

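Left bracket lies flat in the left tray (around px 300,157), clear of the walls. Next, the right bracket.

```bash
python3 -m crank '[[0.05,0.0,-0.01,-0.038,0.1],[0.05,0.0,-0.016,-0.038,0.079],[0.05,0.01,-0.022,-0.038,0],[0.05,0.01,-0.02,-0.035,0],[0.05,0,0,0,0]]'; python3 p.py .5178 .1433 .1 127.2
```

```text
t: 5.3
tcp_pos: [0.5219, 0.1344, 0.1054]
tool_rot: [-0.224, 0.673, 0.225, 0.668]
force: [0.5, 0.7, -0.5]
finger_gap: 0.585
t 5.3 tcp [0.5219 0.1344 0.1054] down 1.0 jaw 127.0 q1,q6 [ 0.05 -2.17] F [ 0.5  0.7 -0.5] gap 50.0
yaw -0.004 (other 3.137 ) then tool shift mm [5.4 9.6 2.2] or before-yaw [5.4 9.6 2.1]
```

```bash
python3 -m crank '[[0.05,0.035,0.006,0.002,0],[0.05,0.035,0,0,0],[0.05,0.0,0,0,0],[0.05,0,0,0,0]]'; python3 p.py .5178 .1433 .015 127.2
```

```text
t: 5.7
tcp_pos: [0.5242, 0.1444, 0.0367]
tool_rot: [-0.226, 0.67, 0.226, 0.67]
force: [-0.4, 0.1, -0.1]
finger_gap: 0.579
t 5.7 tcp [0.5242 0.1444 0.0367] down 1.0 jaw 127.2 q1,q6 [ 0.06 -2.16] F [-0.4  0.1 -0.1] gap 49.5
yaw 0.001 (other -3.141 ) then tool shift mm [21.7  3.  -5.8] or before-yaw [21.7  3.  -5.7]
```

```bash
python3 -m crank '[[0.05,0.01,0.003,-0.005,0],[0.05,0.01,0,0,0],[0.05,0.0,0,0,0]]'; python3 p.py .5178 .1433 .015 127.2; python3 -m crank '[[0.0,0,0,0,0],[0.0,0,0,0,0],[0,0,0,0,0],[0,0,0,0,0]]' 60; python3 p.py .5178 .1433 .015 127.2
```

```text
t: 6.0
tcp_pos: [0.5187, 0.1435, 0.0172]
tool_rot: [-0.226, 0.67, 0.226, 0.67]
force: [0.6, -1.2, -0.6]
finger_gap: 0.588
t 6.0 tcp [0.5187 0.1435 0.0172] down 1.0 jaw 127.2 q1,q6 [ 0.06 -2.16] F [ 0.6 -1.2 -0.6] gap 50.2
yaw 0.0 (other -3.141 ) then tool shift mm [ 2.2  0.4 -0.8] or before-yaw [ 2.2  0.4 -0.8]
t: 6.4
tcp_pos: [0.5189, 0.1434, 0.0176]
tool_rot: [-0.226, 0.67, 0.225, 0.671]
force: [-0.7, -0.2, 5.0]
finger_gap: 0.073
t 6.4 tcp [0.5189 0.1434 0.0176] down 1.0 jaw 127.2 q1,q6 [ 0.06 -2.16] F [-0.7 -0.2  5. ] gap 6.3
yaw 0.0 (other -3.142 ) then tool shift mm [ 2.6  0.6 -0.9] or before-yaw [ 2.6  0.6 -0.9]
```

```bash
python3 -m crank '[[0,-0.03,0,0,0],[0,-0.04,0,0,0],[0,-0.04,0,0,0.1],[0,-0.02,0,0,0.14],[0,0,0,0,0.14]]'; python3 p.py .5218 -.1086 .13 47.5
```

```text
t: 6.9
tcp_pos: [0.5205, 0.1435, 0.1503]
tool_rot: [-0.093, 0.698, 0.093, 0.704]
force: [0.7, -0.2, -1.1]
finger_gap: 0.076
t 6.9 tcp [0.5205 0.1435 0.1503] down 1.0 jaw 105.1 q1,q6 [ 0.06 -1.77] F [ 0.7 -0.2 -1.1] gap 6.5
yaw 1.005 (other -2.136 ) then tool shift mm [  20.2 -185.   171.2] or before-yaw [  20.2 -243.7  -64.5]
```

```bash
python3 -m crank '[[0,0,-0.035,-0.009,0.144],[0,0,-0.036,-0.004,0.144],[0,0,-0.036,0.001,0.144],[0,0,-0.035,0.006,0.144],[0,0,-0.034,0.011,0.144]]'; python3 p.py .5218 -.1086 .13 47.5;python3 -m crank '[[0,0,-0.032,0.016,0.144],[0,0,-0.030,0.020,0.144],[0,0,0,0,0],[0,0,0,0,0]]'; python3 p.py .5218 -.1086 .13 47.5
```

```text
t: 7.4
tcp_pos: [0.5197, -0.0376, 0.1467]
tool_rot: [0.16, 0.689, -0.16, 0.689]
force: [0.4, 0.2, -2.1]
finger_gap: 0.077
t 7.4 tcp [ 0.5197 -0.0376  0.1467] down 1.0 jaw 63.8 q1,q6 [-0.29 -1.4 ] F [ 0.4  0.2 -2.1] gap 6.6
yaw 0.285 (other -2.856 ) then tool shift mm [ 16.6 -51.   49.5] or before-yaw [ 16.6 -62.8  33.2]
t: 7.8
tcp_pos: [0.52, -0.1088, 0.1466]
tool_rot: [0.256, 0.66, -0.256, 0.659]
force: [0.1, -0.4, -2.2]
finger_gap: 0.072
t 7.8 tcp [ 0.52   -0.1088  0.1466] down 1.0 jaw 47.6 q1,q6 [-0.42 -1.25] F [ 0.1 -0.4 -2.2] gap 6.2
yaw 0.002 (other -3.14 ) then tool shift mm [16.6  1.3  1.2] or before-yaw [16.6  1.3  1.2]
```

```bash
python3 -m crank '[[0,0.04,0.001,0.001,0],[0,0.04,0,0,0],[0,0.025,0,0,0],[0,0.01,0,0,0],[0,0,0,0,0]]'; python3 p.py .5218 -.1086 .0256 47.5
```

```text
t: 8.3
tcp_pos: [0.5209, -0.1066, 0.0307]
tool_rot: [0.255, 0.661, -0.255, 0.658]
force: [-0.9, -0.1, -1.3]
finger_gap: 0.077
t 8.3 tcp [ 0.5209 -0.1066  0.0307] down 1.0 jaw 47.8 q1,q6 [-0.41 -1.25] F [-0.9 -0.1 -1.3] gap 6.6
yaw 0.005 (other -3.137 ) then tool shift mm [ 5.1 -0.9  2. ] or before-yaw [ 5.1 -0.9  2. ]
```

```bash
python3 -m crank '[[0,0.004,0,0,0],[0,0,0,0,0]]'; python3 p.py .5218 -.1086 .0256 47.5;python3 -m crank '[[0,0.002,0,0,0],[0,0,0,0,0]]'; python3 p.py .5218 -.1086 .0256 47.5
```

```text
t: 8.5
tcp_pos: [0.5227, -0.1081, 0.0288]
tool_rot: [0.255, 0.659, -0.255, 0.66]
force: [-0.1, 0.1, -1.5]
finger_gap: 0.083
t 8.5 tcp [ 0.5227 -0.1081  0.0288] down 1.0 jaw 47.7 q1,q6 [-0.41 -1.25] F [-0.1  0.1 -1.5] gap 7.1
yaw 0.004 (other -3.138 ) then tool shift mm [ 3.2 -1.  -0.3] or before-yaw [ 3.2 -1.  -0.3]
t: 8.7
tcp_pos: [0.5224, -0.1083, 0.0266]
tool_rot: [0.255, 0.659, -0.255, 0.66]
force: [-0.1, -1.0, -1.1]
finger_gap: 0.082
t 8.7 tcp [ 0.5224 -0.1083  0.0266] down 1.0 jaw 47.7 q1,q6 [-0.41 -1.25] F [-0.1 -1.  -1.1] gap 7.0
yaw 0.003 (other -3.138 ) then tool shift mm [ 1.  -0.6 -0.2] or before-yaw [ 1.  -0.6 -0.2]
```

```bash
python3 -m crank '[[0,0.0015,0,0,0],[0,0,0,0,0]]'; python3 -m crank '[[0.022,0,0,0,0],[0.022,0,0,0,0],[0.022,-0.02,0,0,0],[0.022,-0.04,0,0,0],[0.022,-0.045,0,0,0]]';python3 -m crank '[[0.03,-0.04,0,0,0],[0.0854,-0.01,0,0,0]]'; python3 - <<'E'
from station import snapshot
import pickle
from h import *
for n in("side","top"): pickle.dump(snapshot(n),open(n+"4.pkl","wb"))
crop(load("side4"),230,230,150,175,4,"s4");crop(load("top4"),310,195,130,130,5,"t4")
E
python3 p.py .6307 -.0015 .1 60
```

```text
t: 8.9
tcp_pos: [0.5224, -0.1083, 0.0257]
tool_rot: [0.255, 0.659, -0.255, 0.66]
force: [-0.7, 0.9, 6.6]
finger_gap: 0.078
t: 9.4
tcp_pos: [0.5208, -0.1077, 0.1293]
tool_rot: [0.255, 0.661, -0.255, 0.658]
force: [0.5, -0.9, -0.2]
finger_gap: 0.256
t: 9.6
tcp_pos: [0.5245, -0.1091, 0.1838]
tool_rot: [0.255, 0.656, -0.255, 0.663]
force: [0.2, 0.2, -0.3]
finger_gap: 0.505
t 9.7 tcp [ 0.523  -0.1085  0.1812] down 1.0 jaw 47.7 q1,q6 [-0.41 -1.25] F [ 0.   0.8 -0.3] gap 57.9
yaw -0.215 (other 2.927 ) then tool shift mm [ 81.4 146.5  39.4] or before-yaw [ 81.4 151.5   7.3]
```

View pics/s4.png

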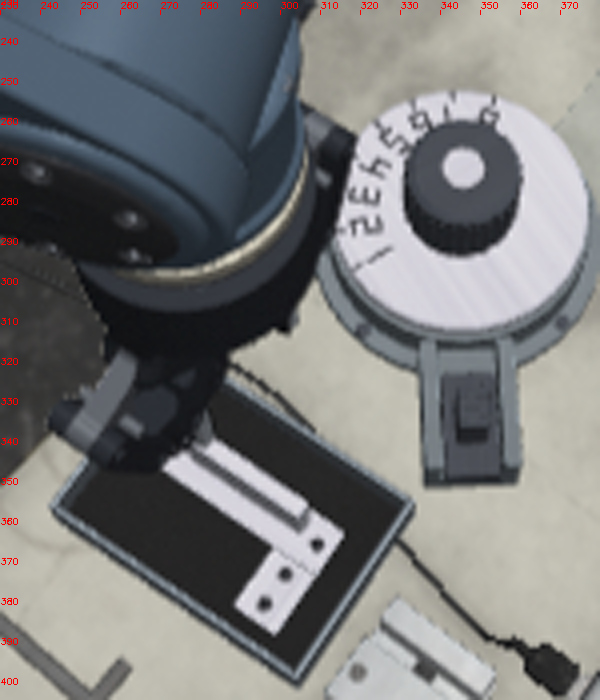

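View pics/t4.png

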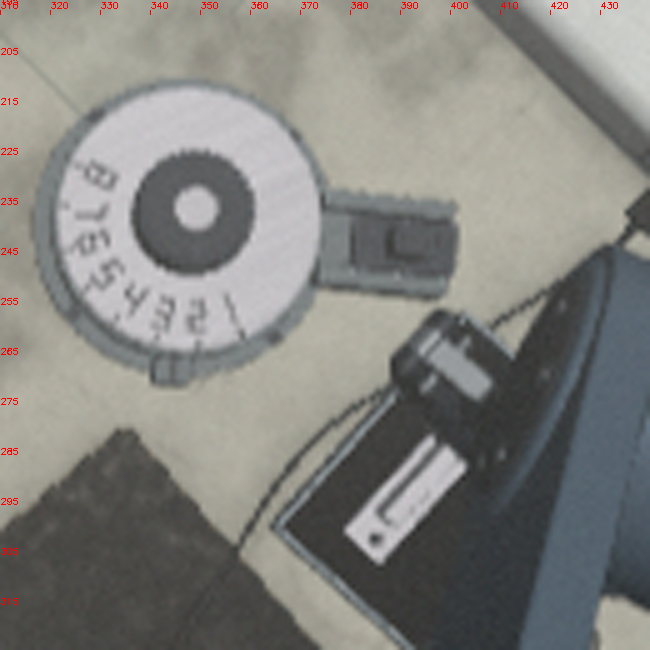

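```bash
python3 -m crank '[[0.0854,0,0.04,0.002,0],[0.0854,0,0.04,0.002,0],[0.0854,0,0.04,0.002,0],[0.0854,0,0.03,0.001,0],[0.0854,0,0,0,0]]'; python3 -m crank '[[0.0854,0.02,0,0,0],[0.0854,0,0,0,0],[0.0854,0,0,0,0]]';python3 p.py .6307 -.0015 .1 47.7
python3 - <<'E'
from station import snapshot
import pickle
from h import *
for n in("side","top"): pickle.dump(snapshot(n),open(n+"5.pkl","wb"))
crop(load("side5"),270,150,130,170,4,"s5");crop(load("top5"),290,175,130,130,4,"t5")
E
```

```text
t: 10.2
tcp_pos: [0.6293, 0.001, 0.1765]
tool_rot: [0.254, 0.661, -0.254, 0.659]
force: [-0.2, -1.0, -0.1]
finger_gap: 1.0
t: 10.5
tcp_pos: [0.6264, -0.0022, 0.1576]
tool_rot: [0.255, 0.661, -0.256, 0.658]
force: [-0.2, 0.2, -0.3]
finger_gap: 0.995
t 10.5 tcp [ 0.6264 -0.0022  0.1576] down 1.0 jaw 47.6 q1,q6 [-0.18 -1.01] F [-0.2  0.2 -0.3] gap 85.0
yaw -0.001 (other 3.141 ) then tool shift mm [57.5  3.6  2.9] or before-yaw [57.5  3.6  2.9]
```

View pics/s5.png

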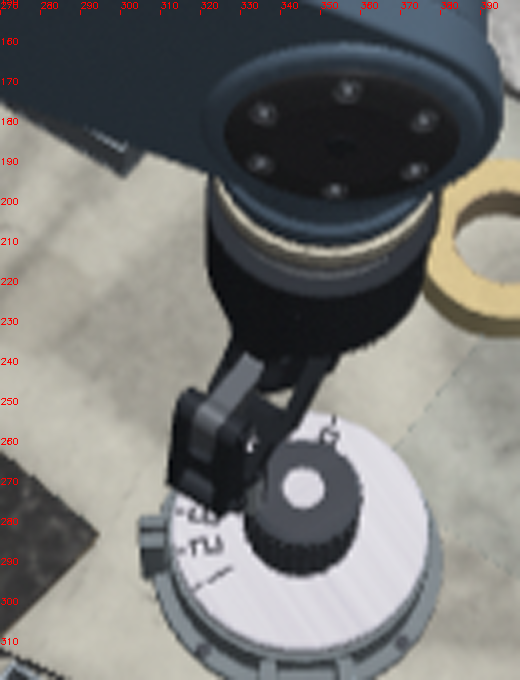

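View pics/t5.png

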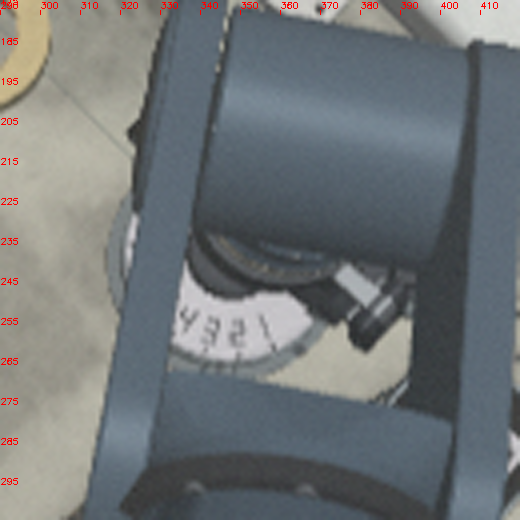

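```bash
python3 -m crank '[[0.0854,0.02,0.003,0.003,0],[0.0854,0.025,0,0,0],[0.0854,0,0,0,0],[0.0854,0,0,0,0]]'; python3 p.py .6307 -.0015 .052 47.7
```

```text
t: 11.0
tcp_pos: [0.6323, -0.002, 0.1148]
tool_rot: [0.255, 0.659, -0.255, 0.659]
force: [0.7, -0.9, 0.4]
finger_gap: 0.997
t 11.0 tcp [ 0.6323 -0.002   0.1148] down 1.0 jaw 47.7 q1,q6 [-0.18 -1.01] F [ 0.7 -0.9  0.4] gap 85.2
yaw -0.001 (other 3.141 ) then tool shift mm [62.8 -0.7 -1.5] or before-yaw [62.8 -0.7 -1.5]
```

```bash
python3 -m crank '[[0.0854,0.02,0,-0.001,0],[0.0854,0.02,0,0,0],[0.0854,0.02,0,0,0],[0.0854,0,0,0,0],[0.0854,0,0,0,0]]'; python3 p.py .6307 -.0015 .052 47.7;  python3 -m crank '[[0.06,0,0,0,0],[0.06,0,0,0,0]]' 40; python3 p.py .6307 -.0015 .052 47.7
```

```text
t: 11.5
tcp_pos: [0.6325, -0.0012, 0.0557]
tool_rot: [0.255, 0.659, -0.255, 0.66]
force: [0.0, -0.3, 0.2]
finger_gap: 1.001
t 11.5 tcp [ 0.6325 -0.0012  0.0557] down 1.0 jaw 47.7 q1,q6 [-0.18 -1.01] F [ 0.  -0.3  0.2] gap 85.5
yaw -0.0 (other 3.141 ) then tool shift mm [ 3.7 -1.4 -1.1] or before-yaw [ 3.7 -1.4 -1.1]
t: 11.7
tcp_pos: [0.6327, -0.0012, 0.056]
tool_rot: [0.255, 0.658, -0.255, 0.66]
force: [-0.3, -0.2, 0.3]
finger_gap: 0.71
t 11.7 tcp [ 0.6327 -0.0012  0.056 ] down 1.0 jaw 47.7 q1,q6 [-0.18 -1.01] F [-0.3 -0.2  0.3] gap 60.6
yaw -0.0 (other 3.141 ) then tool shift mm [ 4.  -1.6 -1.3] or before-yaw [ 4.  -1.6 -1.3]
```

```bash
python3 -m crank '[[0.06,0.006,-0.001,-0.001,0],[0.06,0,0,0,0],[0.04,0,0,0,0],[0.04,0,0,0,0],[0.04,0,0,0,0]]' 40; python3 p.py .6307 -.0015 .05 47.7
```

```text
t: 12.2
tcp_pos: [0.6302, -0.0006, 0.0486]
tool_rot: [0.256, 0.659, -0.255, 0.659]
force: [0.1, 2.4, 2.4]
finger_gap: 0.577
t 12.2 tcp [ 6.302e-01 -6.000e-04  4.860e-02] down 1.0 jaw 47.7 q1,q6 [-0.18 -1.01] F [0.1 2.4 2.4] gap 49.2
yaw -0.001 (other 3.141 ) then tool shift mm [-1.4 -0.3  1. ] or before-yaw [-1.4 -0.3  1. ]
```

```bash
python3 -m crank '[[0.04,0,0,0,-0.144],[0.04,0,0,0,-0.144],[0.04,0,0,0,-0.144]]'; python3 p.py .6307 -.0015 .05 97.2;  python3 -m crank '[[0.04,0,0,0,-0.144],[0.04,0,0,0,-0.144],[0.04,0,0,0,-0.144],[0.04,0,0,0,0],[0.04,0,0,0,0]]' ; python3 p.py .6307 -.0015 .05 97.2
python3 - <<'E'
from station import snapshot
import pickle
from h import *
for n in("side","top"): pickle.dump(snapshot(n),open(n+"6.pkl","wb"))
crop(load("side6"),290,240,100,120,6,"s6");crop(load("top6"),290,175,130,130,4,"t6")
E
```

```text
t: 12.5
tcp_pos: [0.63, -0.0009, 0.0486]
tool_rot: [0.106, 0.699, -0.106, 0.699]
force: [-1.5, 1.5, 2.9]
finger_gap: 0.573
t 12.5 tcp [ 0.63   -0.0009  0.0486] down 1.0 jaw 72.8 q1,q6 [-0.18 -1.45] F [-1.5  1.5  2.9] gap 49.0
yaw -0.427 (other 2.715 ) then tool shift mm [-1.4 -0.7  0.6] or before-yaw [-1.4 -0.4  0.8]
t: 13.0
tcp_pos: [0.63, -0.0011, 0.0486]
tool_rot: [-0.043, 0.706, 0.043, 0.706]
force: [-1.5, 0.0, 3.3]
finger_gap: 0.574
t 13.0 tcp [ 0.63   -0.0011  0.0486] down 1.0 jaw 97.0 q1,q6 [-0.18 -1.87] F [-1.5  0.   3.3] gap 49.1
yaw -0.003 (other 3.139 ) then tool shift mm [-1.4 -0.5  0.6] or before-yaw [-1.4 -0.5  0.6]
```

View pics/s6.png

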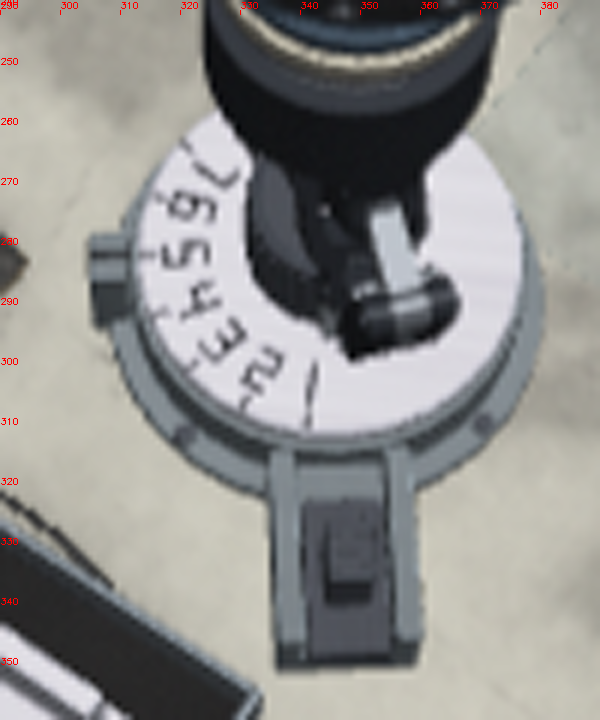

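View pics/t6.png

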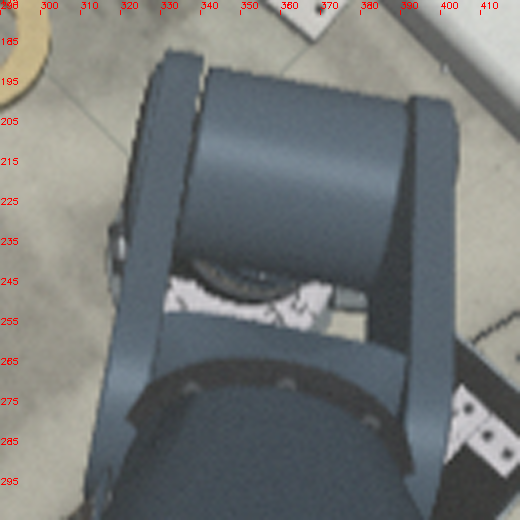

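```bash
python3 -m crank '[[0.06,0,0,0,0],[0.08,0,0,0,0],[0.0854,0,0,0,0],[0.0854,0,0,0,0],[0.0854,0,0,0,0]]'; python3 - <<'E'
from station import snapshot
import pickle
from h import *
for n in("side",): pickle.dump(snapshot(n),open(n+"7.pkl","wb"))
crop(load("side7"),290,240,100,120,6,"s7")
E
python3 -m crank '[[0.0854,-0.03,0,0,0],[0.0854,-0.04,0,0,0],[0.0854,-0.03,0,0,0],[0.0854,0,0,0,0]]'
```

```text
t: 13.6
tcp_pos: [0.6303, -0.0012, 0.0483]
tool_rot: [-0.044, 0.706, 0.044, 0.706]
force: [-0.8, -0.4, 0.0]
finger_gap: 0.998
t: 14.05
tcp_pos: [0.6337, -0.0016, 0.1535]
tool_rot: [-0.045, 0.702, 0.043, 0.709]
force: [0.1, 0.2, 0.8]
finger_gap: 1.002
```

View pics/s7.png

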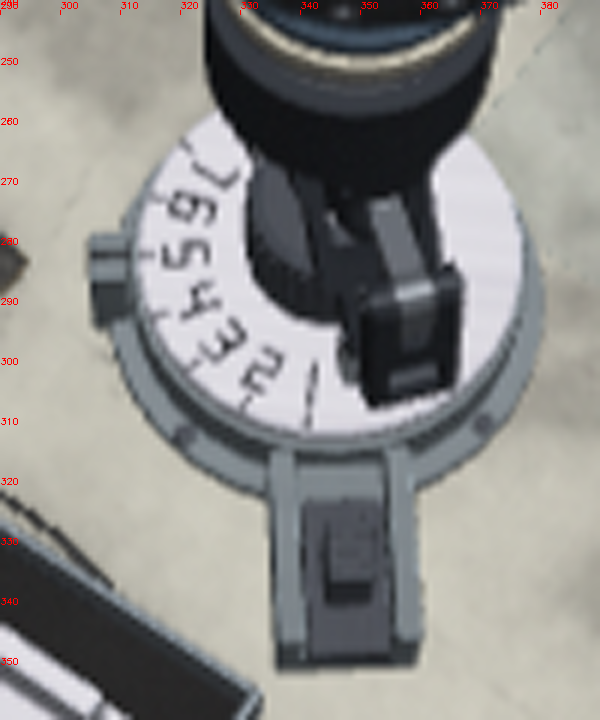

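```bash
python3 p.py .6169 -.1305 .12 -6;  python3 -m crank '[[0,0,-0.02,0,0.15],[0,0,-0.03,0,0.15],[0,0,-0.03,0,0.15],[0,0,-0.025,0,0.15],[0,0,0,0,0.15]]'; python3 -m crank '[[0,0,0,0,0.15],[0,0,0,0,0.15],[0,0,0,0,0.15],[0,0,0,0,0.15],[0,0,0,0,0.15]]';python3 p.py .6169 -.1305 .12 -6
```

```text
t 14.05 tcp [ 0.6337 -0.0016  0.1535] down 0.9999 jaw 97.2 q1,q6 [-0.18 -1.87] F [0.1 0.2 0.8] gap 85.6
yaw -1.341 (other 1.801 ) then tool shift mm [  33.5    3.5 -129.9] or before-yaw [  33.5 -125.7  -33.1]
t: 14.55
tcp_pos: [0.6175, -0.1073, 0.1474]
tool_rot: [0.22, 0.672, -0.221, 0.671]
force: [0.5, 0.1, 0.2]
finger_gap: 0.143
t: 15.05
tcp_pos: [0.6181, -0.104, 0.1474]
tool_rot: [0.45, 0.546, -0.451, 0.545]
force: [0.4, -0.1, -0.2]
finger_gap: 0.0
t 15.05 tcp [ 0.6181 -0.104   0.1474] down 1.0 jaw 10.9 q1,q6 [-0.34 -0.53] F [ 0.4 -0.1 -0.2] gap 0.0
yaw 0.295 (other -2.847 ) then tool shift mm [27.4  1.6 26.5] or before-yaw [27.4 -6.2 25.8]
```

```bash
python3 -m crank '[[0,0,0,0.0,0.148],[0,0,0,0.0,0.148],[0,0.02,0.002,0.027,0],[0,0.03,0,0,0],[0,0,0,0,0]]';python3 p.py .6169 -.1305 .044 -6
```

```text
t: 15.55
tcp_pos: [0.6145, -0.1305, 0.094]
tool_rot: [-0.523, -0.477, 0.526, -0.471]
force: [-0.4, 0.4, 0.4]
finger_gap: 0.004
t 15.55 tcp [ 0.6145 -0.1305  0.094 ] down 1.0 jaw -5.8 q1,q6 [-0.39 -0.29] F [-0.4  0.4  0.4] gap 0.3
yaw 0.004 (other -3.138 ) then tool shift mm [50.   2.9 -0.1] or before-yaw [50.   2.9 -0.1]
```

```bash
python3 -m crank '[[0,0.025,0,0,0],[0,0.024,0,0,0],[0,0,0,0,0],[0,0,0,0,0]]';python3 p.py .6169 -.1305 .044 -6
python3 - <<'E'
from station import snapshot
import pickle
from h import *
for n in("side","top"): pickle.dump(snapshot(n),open(n+"8.pkl","wb"))
crop(load("side8"),290,240,110,130,5,"s8");crop(load("top8"),310,195,130,100,5,"t8")
E
```

```text
t: 15.95
tcp_pos: [0.6181, -0.1308, 0.0498]
tool_rot: [-0.524, -0.475, 0.524, -0.474]
force: [0.2, 0.4, -0.3]
finger_gap: -0.003
t 15.95 tcp [ 0.6181 -0.1308  0.0498] down 1.0 jaw -5.7 q1,q6 [-0.39 -0.29] F [ 0.2  0.4 -0.3] gap -0.3
yaw 0.005 (other -3.136 ) then tool shift mm [ 5.8 -1.2 -0.2] or before-yaw [ 5.8 -1.2 -0.2]
```

View pics/s8.png

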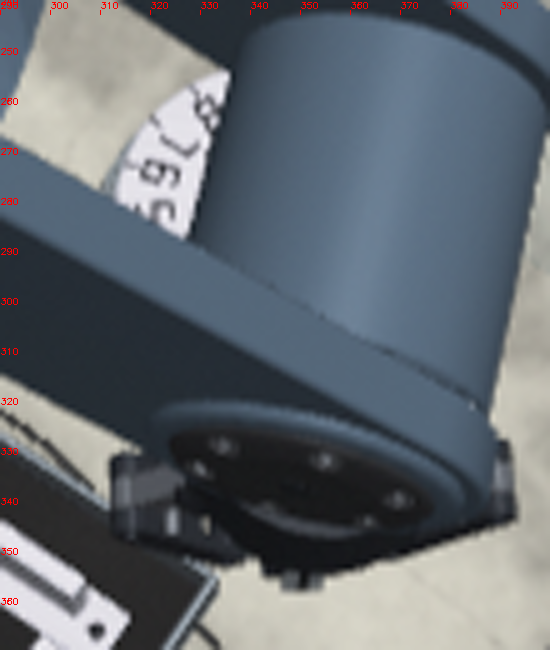

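View pics/t8.png

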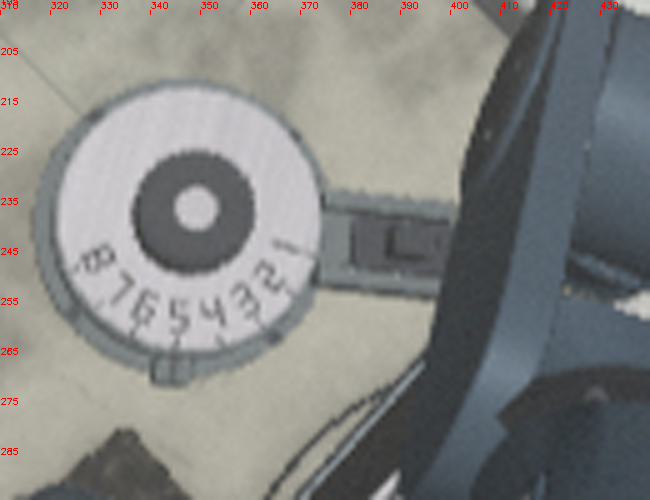

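```bash
python3 -m crank '[[0,0.006,-0.001,0,0],[0,0,0,-0.008,0],[0,0,0,0,0]]';python3 p.py .6196 -.1045 .044 -6;python3 -m crank '[[0,0,0,-0.004,0],[0,0,0,-0.004,0],[0,0,0,0,0]]';python3 p.py .6196 -.1045 .044 -6
```

```text
t: 16.35
tcp_pos: [0.6177, -0.122, 0.0437]
tool_rot: [0.524, 0.475, -0.524, 0.474]
force: [-0.2, 0.1, 0.3]
finger_gap: 0.001
t 16.35 tcp [ 0.6177 -0.122   0.0437] down 1.0 jaw -5.7 q1,q6 [-0.37 -0.27] F [-0.2  0.1  0.3] gap 0.1
yaw 0.006 (other -3.136 ) then tool shift mm [ -0.3   0.1 -17.6] or before-yaw [ -0.3   0.2 -17.6]
t: 16.65
tcp_pos: [0.6189, -0.1149, 0.0436]
tool_rot: [0.524, 0.474, -0.524, 0.475]
force: [0.2, -0.1, -0.0]
finger_gap: -0.002
t 16.65 tcp [ 0.6189 -0.1149  0.0436] down 1.0 jaw -5.7 q1,q6 [-0.36 -0.26] F [ 0.2 -0.1 -0. ] gap -0.2
yaw 0.005 (other -3.136 ) then tool shift mm [ -0.4  -0.4 -10.4] or before-yaw [ -0.4  -0.3 -10.4]
```

```bash
for i in 1 2; do python3 -m crank '[[0,0,0,-0.003,0],[0,0,0,0,0]]'|egrep "pos|force"; done; python3 p.py .6196 -.1045 .044 -6
```

```text
tcp_pos: [0.6192, -0.1123, 0.0436]
force: [-0.0, -0.8, 1.0]
tcp_pos: [0.6195, -0.1092, 0.0436]
force: [-0.1, -1.7, 1.2]
t 17.05 tcp [ 0.6195 -0.1092  0.0436] down 1.0 jaw -5.7 q1,q6 [-0.35 -0.25] F [-0.1 -1.7  1.2] gap 0.2
yaw 0.005 (other -3.137 ) then tool shift mm [-0.4 -0.4 -4.7] or before-yaw [-0.4 -0.4 -4.7]
```

```bash
for i in 1 2 3; do python3 -m crank '[[0,0,0,-0.002,0],[0,0,0,0,0]]'|egrep "pos|force"; done
```

```text
tcp_pos: [0.6197, -0.1071, 0.0435]
force: [-0.1, -2.0, 1.3]
tcp_pos: [0.6199, -0.1051, 0.0435]
force: [0.1, -3.0, 1.2]
tcp_pos: [0.62, -0.1042, 0.0435]
force: [0.1, -5.6, 1.4]
```

```bash
python3 -m crank '[[0,0,0,-0.002,0],[0,0,0,0,0]]'|egrep "pos|force"
```

```text
tcp_pos: [0.6201, -0.1039, 0.0436]
force: [-2.6, -9.7, 1.3]
```

```bash
python3 -m crank '[[0,0,0,-0.002,0],[0,0,0,0,0],[0,0,0,0,0]]'|egrep "pos|force"; python3 -m crank '[[0,0,0,-0.002,0],[0,0,0,0,0],[0,0,0,0,0]]'|egrep "pos|force"
```

```text
tcp_pos: [0.6202, -0.1037, 0.0436]
force: [-2.5, -14.2, 1.7]
tcp_pos: [0.6203, -0.1034, 0.0437]
force: [-3.4, -19.6, 1.4]
```

Firm stop. Back off, lift and withdraw for a final look.

```bash
python3 -m crank '[[0,0,0,0.012,0],[0,0,0,0.012,0],[0,-0.03,0,0,0],[0,-0.04,0,0,0],[0,-0.04,0,0,0]]'; python3 -m crank '[[0,-0.04,0,0.01,0],[0,0,-0.04,0.03,0],[0,0,-0.04,0.03,0],[0,0,-0.04,0.03,0],[0,0,-0.03,0.03,0]]';python3 -m crank '[[0,0,-0.03,0.03,0],[0,0,0,0.03,0],[0,0,0,0.02,0],[0,0,0,0,0],[0,0,0,0,0]]'
python3 - <<'E'
from station import snapshot
import pickle
from h import *
for n in("side","top"): s=snapshot(n);pickle.dump(s,open(n+"9.pkl","wb")); cv2.imwrite(f"pics/{n}9.png",s["image"])
crop(load("side9"),290,240,100,120,6,"s9");crop(load("top9"),310,195,100,80,8,"t9")
E
```

```text
t: 18.95
tcp_pos: [0.6171, -0.1203, 0.1534]
tool_rot: [-0.524, -0.476, 0.525, -0.473]
force: [1.3, -0.9, 0.2]
finger_gap: 0.002
t: 19.45
tcp_pos: [0.4532, -0.2346, 0.1931]
tool_rot: [0.524, 0.476, -0.524, 0.474]
force: [0.1, -1.0, -0.0]
finger_gap: 0.002
t: 19.95
tcp_pos: [0.4183, -0.3116, 0.193]
tool_rot: [0.525, 0.475, -0.524, 0.474]
force: [-0.8, -0.1, -0.1]
finger_gap: -0.003
```

View pics/s9.png

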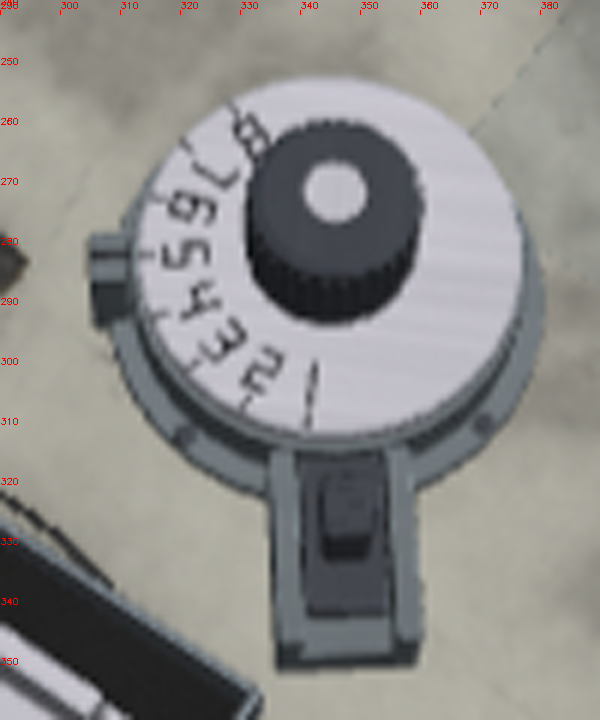

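View pics/t9.png

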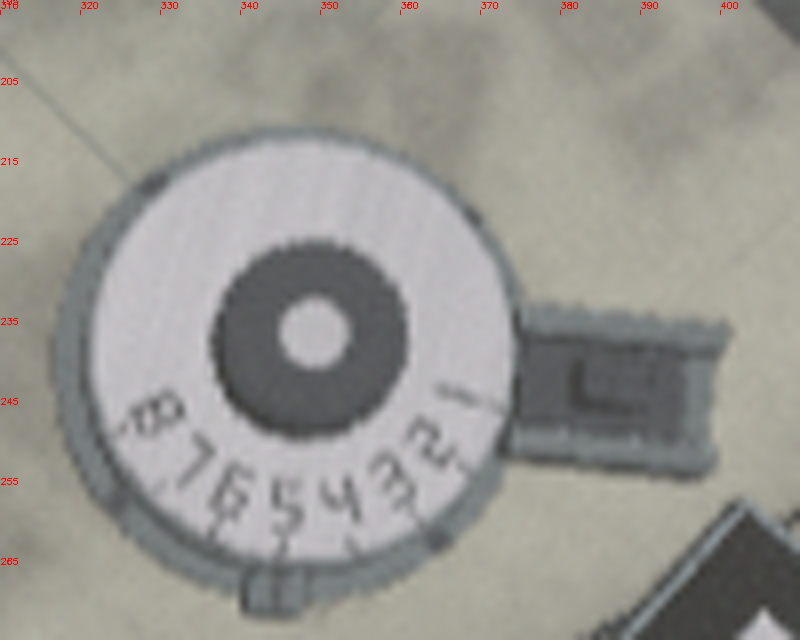

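View pics/side9.png

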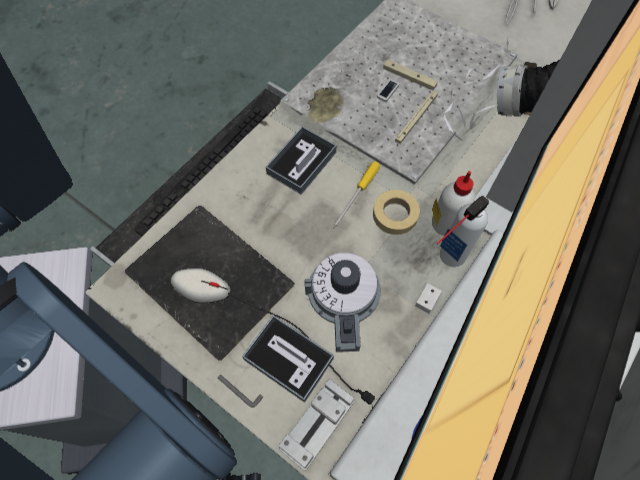

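View pics/top9.png

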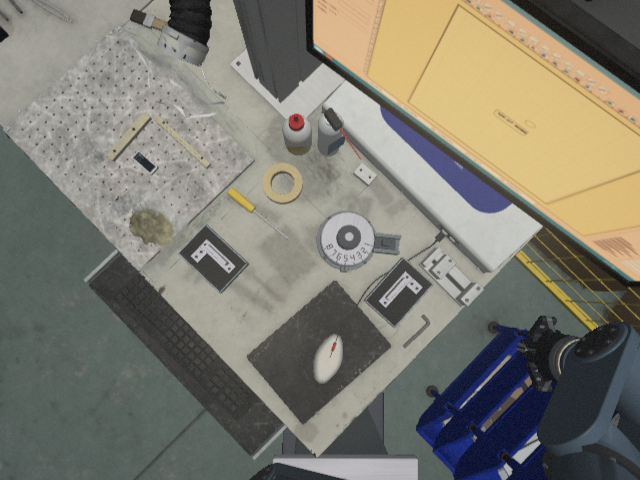

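```bash
python3 - <<'E'
from h import *
a,b=load("side4"),load("side9")
# shift of slide patch between before/after by template matching, side view
T=a["image"][324:341,341:356]; r=cv2.matchTemplate(cv2.resize(b["image"][305:350,330:365],None,fx=8,fy=8,interpolation=2),cv2.resize(T,None,fx=8,fy=8,interpolation=2),cv2.TM_CCOEFF_NORMED)
_,m,_,l=cv2.minMaxLoc(r); u0,v0=348,332; u1,v1=330+l[0]/8+7,305+l[1]/8+8
p,q=at_z(a,u0,v0,.055),at_z(a,u1,v1,.055); print(m,(u1,v1),np.linalg.norm(q-p)*1000)
A=np.array([.6305,-.0015]); 
for c in [(320,472),(372,466),(374,532),(320,540)]:
    w=at_z(b,290+c[0]/6-.42,240+c[1]/6-.42,.059); print(w.round(4), ((w[:2]-A)@[.1045,.9945]*1000).round(1))
E
```

```text
0.8290339708328247 (347.625, 324.625) 12.901033169635342
[ 0.6151 -0.0746  0.059 ] -74.3
[ 0.63   -0.0749  0.059 ] -73.0
[ 0.6275 -0.094   0.059 ] -92.3
[ 0.6121 -0.0942  0.059 ] -94.1
```

```bash
python3 -c "
from station import manip
s=manip.sense(); print(s['t'],s['force']); print(manip.sign_off())"
```

```text
20.05 [-0.45076346 -1.04621464  0.37061311]
the job is handed in; nothing more can be done
None
```

The job is handed in at t ≈ 20 s of the 64 s allowed. Both brackets are in their trays, the sleeve is on 5, and the lock slide is home.

- **Brackets:** The left-hand bracket lies flat in the left tray and the right-hand one flat in the right tray, both clear of the tray walls. Each touched the tray floor at the height I had worked out.
- **Sleeve:** I turned it about 49.5° anticlockwise and let go. In the pictures after letting go and after locking, the 5 stayed level with the index line.
- **Lock slide:** I pushed the tab to a firm stop, where the force rose to about 20 N with almost no further travel. In the last picture the tab centre is about 83.5 mm from the axis, against 84 mm for home. The slide moved about 13 mm.
- **Bystanders:** The screwdriver, hex key and tape roll look unmoved in the final pictures. I compared these by eye only.

Two measurements disagreed with the description:
- **Sleeve start:** It appeared to sit half-way between 2 and 3, not on a number. I therefore set it by the index line instead of counting clicks.
- **Tray size:** The trays measured about 125–128 × 87 mm, against the stated 130 × 90 mm. I put this down to picking the rim slightly inside its edge, and it did not affect the placing.

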